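# Rock the ball-valve handles for play and bin the loose valve

## Robot

A 6-joint arm with a two-finger parallel gripper is mounted at the origin on the work surface. World frame = base frame: x ahead of the robot, y to its left, z up, the work surface at z = 0. Lengths are in m, angles in rad, forces in N, time in s.
With the tool pointing down it reaches from about 0.275 to 0.75 m from the base axis. Payload 10.2 kg.
Tool frame: the origin (TCP) lies midway between the tips of the shut fingers; the grasp point (between the pads) lies 19 mm behind it; z points along the fingers, y is the line along which they close (so a half turn about z gives the same grasp; the last joint's range is limited). The gripper opens to 88 mm and grips with 3 to 60 N. Pads are 18 mm wide; open, the fingers measure 123 mm over their backs; the gripper's body (75 mm by 187 mm) begins 45 mm behind the grasp point.
Start: joints at [1.121, 0.313, 1.498, -0, 1.331, -0.223], TCP at [0.118, 0.512, 0.239] pointing down, gripper open.
Joint ranges: [-2.94, 2.94], [-0.97, 2.17], [0.19, 2.56], [-1.23, 4.37], [0.02, 3.11], [-2.88, 2.88]. Speed limits (rad/s): [2.39, 2.39, 3.01, 3.14, 3.14, 3.14].

## Interface

Orientations are given as [roll, pitch, yaw] about the fixed x, y, z axes, in that order (R = Rz(yaw) Ry(pitch) Rx(roll)).
In Python, from station import state, viewer, workorder gives the robot as it stands.
- The arm moves only by the tool drive_tool, never from a script. Its argument "rows" is a list of rows, each a list of 3 entries, a list of its own where there are three numbers: the shift along the tool's x, y, z in m, then the turn, a rotation vector about the tool's x, y, z in rad, then the opening, from 0 (shut) to 1 (fully open). In form: [[[dx, dy, dz], [wx, wy, wz], grip], ...]. A call has 1 to 8 rows; each row is the pose to reach, as a shift and turn from the pose commanded when the call began, along the tool's axes at that moment; what a row does not reach only later rows make up. A row lasts 1/10 s, in which the tool goes at most 50 mm and 8.59 degrees, less where a joint would pass 70% of its speed; a pose out of reach is approached as far as the arm can. A call with a gripper value outside its range is refused whole. The fingers move at their own pace and stop on an object; the grip force is fixed at half the most. Time passes only in rows, so rows that repeat a pose let the fingers close. It gives the time, the measured TCP pose, the force, the opening and the grip force at its end, in the units of the state.
- state(): the state, without advancing time (a new reading comes with each control period).
- viewer.snapshot(name): name is "scene" or "side" or "wrist"; returns (picture, depth): 480x640x3 uint8, blue, green, red; 480x640 float32, m along the optical axis (not along the pixel's ray), 0 where there is no reading.
- viewer.camera_info(name): a dict with "fx", "fy", "cx", "cy" (pixels), "R" (3x3) and "t" (3): a world point X has camera coordinates R X + t; the wrist camera has in their place "T_tool_cam" (4x4, takes a point from camera to tool coordinates, whose origin is the TCP and whose axes are the flange's). Camera axes: x right, y down, z forward; pixel columns grow to the right and rows downward; lengths in m; the calibration is good to about 2 mm. The wrist camera is an equidistant fisheye: a pixel r from the principal point sees the ray r / f radians off the axis. A picture is of the moment at which its call begins: read the wrist's pose just before it. camera_info takes no time and is no camera call.
- workorder.close_job(): hands the job in; it is judged then, once.
The state is a dict: "time": time; "qpos": joint angles; "joint_velocities": joint speeds; "joint_torque": joint torques, N m; "eef_pos": TCP position; "ee_rot": TCP orientation; "force": force on the tool from outside, world axes, zero at the start; "moment": the same for the moment, N m; "finger_gap": opening from 0.0 (shut) to 1.0 (fully open); "finger_force": force on a finger pad.
Only numpy, scipy, OpenCV 4.12 (cv2) and the standard library are available. Lean on these libraries where they do the work, as an engineer would, in place of code of your own. Each camera call takes 0.05 s, during which the arm holds its last target. There are 200 camera calls.

## Task

One of the three shut, blue-handled PVC ball valves in the wooden saddles has a worn drive, so its T handle sits loose on its stem. Feel for it by rocking the handles gently back and forth through their play, the loose one at least twice over, without forcing a handle so far that its ball turns in the seat. Then set the loose valve down gently, upright, inside the black bin with the yellow rim, and leave the two sound valves seated in their saddles and everything else undisturbed.

Things in the scene. Friction and masses are not known exactly. Their poses are not given: they have to be found in the camera images.
- valve_1: PVC ball valve for 25 mm pipe, seated at first in stand_1: grey body on a flat foot 44 x 44 mm, white nuts 49 mm and pipe stubs 32 mm in diameter at both ends, 120 mm long, 98 mm high, 0.3 to 0.4 kg. Origin: centre of the foot's underside; x along the pipe (axis 27 mm up), z up. Looks and poses do not show whether it is worn; its hidden drive pin, if worn, is worn_pin_c0 (no pose given)
- valve_2: PVC ball valve seated at first in stand_2; sizes, axes and secret as valve_1 (any one of the three is the worn one). Each seated valve can itself yaw in its saddle by 0.015 rad either way
- valve_3: PVC ball valve seated at first in stand_3; sizes, axes and secret as valve_1
- grip_1 (a point): grip point on valve_1's blue T handle: on its turning axis (the valve's z), mid-bar, 90 mm above the foot, 8 mm below the bar's top; x through the bar's 14 mm thickness (along the pipe at the start), y along the bar's 78 mm. Below the bar is a round blue skirt 52 mm in diameter, its top 22 mm under this point
- grip_2 (a point): grip point on valve_2's blue T handle, as grip_1
- grip_3 (a point): grip point on valve_3's blue T handle, as grip_1
- handle_1 (a joint): angle of valve_1's handle against its body, rad, 0 at the start (bar across the pipe), positive counter-clockwise from above. A sound handle has 0.03 rad free play either way, then winds up against the stem at 3 N m/rad; at 0.22 N m the ball turns in its seat. A worn one swings nearly freely (0.01 N m) 0.17 rad either way before that. Nothing springs back; the ball's own angle is not told
- handle_2 (a joint): angle of valve_2's handle, as handle_1
- handle_3 (a joint): angle of valve_3's handle, as handle_1
- stand_1: bench saddle, fixed: wooden board 150 (x) x 70 mm, 12 mm thick, the valve's foot on it; two grey U clips 53 mm either side of the middle, walls up to 44 mm above the bench, hold the pipe stubs with 0.8 mm to spare; open at the top, the valve lifts straight out. Origin: centre of the board's underside; x along the pipe
- stand_2: bench saddle of valve_2, as stand_1
- stand_3: bench saddle of valve_3, as stand_1
- reject_bin: reject bin, fixed: black open box with a yellow rim, outside 170 (x) x 125 mm (y), rim 52 mm above the bench, walls 5 mm, floor 5 mm thick, empty; the valve fits with its pipe along the bin's x. Origin: centre of the underside
- tee: bystander: white PVC tee, 80 mm long, lying on the bench; origin under its centre
- elbow: bystander: white PVC elbow, legs 46 mm, lying on the bench; origin under its corner
- union_nut: bystander: loose white ring nut 50 mm in diameter, 22 mm high; origin under its centre
- tape_roll: bystander: yellow roll 54 mm in diameter, 15 mm high; origin under its centre
- screwdriver: bystander: screwdriver lying beyond the saddles; origin under its middle
- nutrient: bystander: white bottle with green cap, 60 mm in diameter, 120 mm high; origin under its centre
- seed_jar: bystander: amber glass jar with steel cap, 64 mm in diameter, 75 mm high; origin under its centre

How it is judged:
On the way, in this order (a step that is already met when the one before it is completed fails the run):
1. the loose valve's handle, with the valve in its saddle, has been rocked counter-clockwise through its play (((distance between worn_pin_c0 and grip_1 below 0.045 m and value of joint handle_1 above 0.07 rad and horizontal distance between valve_1 and stand_1 below 0.01 m) or (distance between worn_pin_c0 and grip_2 below 0.045 m and value of joint handle_2 above 0.07 rad and horizontal distance between valve_2 and stand_2 below 0.01 m) or (distance between worn_pin_c0 and grip_3 below 0.045 m and value of joint handle_3 above 0.07 rad and horizontal distance between valve_3 and stand_3 below 0.01 m))), for 0.05 s.
2. then back clockwise through its play (((distance between worn_pin_c0 and grip_1 below 0.045 m and value of joint handle_1 below -0.07 rad and horizontal distance between valve_1 and stand_1 below 0.01 m) or (distance between worn_pin_c0 and grip_2 below 0.045 m and value of joint handle_2 below -0.07 rad and horizontal distance between valve_2 and stand_2 below 0.01 m) or (distance between worn_pin_c0 and grip_3 below 0.045 m and value of joint handle_3 below -0.07 rad and horizontal distance between valve_3 and stand_3 below 0.01 m))), for 0.05 s.
3. then counter-clockwise again (((distance between worn_pin_c0 and grip_1 below 0.045 m and value of joint handle_1 above 0.07 rad and horizontal distance between valve_1 and stand_1 below 0.01 m) or (distance between worn_pin_c0 and grip_2 below 0.045 m and value of joint handle_2 above 0.07 rad and horizontal distance between valve_2 and stand_2 below 0.01 m) or (distance between worn_pin_c0 and grip_3 below 0.045 m and value of joint handle_3 above 0.07 rad and horizontal distance between valve_3 and stand_3 below 0.01 m))), for 0.05 s.
At the end, for the whole second after the job is handed in: the valve with the worn pin stands upright (within 0.1 rad) with its foot on the floor of the reject bin, at rest, and each of the two sound valves sits in its own saddle as at the start (within 6 mm and 0.06 rad, foot on the board) (((horizontal distance between valve_1 and stand_1 below 0.006 m and angle between the x axis of valve_1 and the x axis of stand_1, either way round below 0.06 rad and z of valve_1 in the frame of stand_1 below 0.015 m and angle between valve_1's own z axis and vertical below 0.1 rad and distance between worn_pin_c0 and grip_1 above 0.045 m) or (distance between worn_pin_c0 and grip_1 below 0.045 m and x of valve_1 in the frame of reject_bin between -0.035 and 0.035 m and y of valve_1 in the frame of reject_bin between -0.042 and 0.042 m and z of valve_1 in the frame of reject_bin below 0.012 m and angle between valve_1's own z axis and vertical below 0.1 rad)) and linear speed of each of valve_1, valve_2, valve_3 below 0.02 m/s and ((horizontal distance between valve_2 and stand_2 below 0.006 m and angle between the x axis of valve_2 and the x axis of stand_2, either way round below 0.06 rad and z of valve_2 in the frame of stand_2 below 0.015 m and angle between valve_2's own z axis and vertical below 0.1 rad and distance between worn_pin_c0 and grip_2 above 0.045 m) or (distance between worn_pin_c0 and grip_2 below 0.045 m and x of valve_2 in the frame of reject_bin between -0.035 and 0.035 m and y of valve_2 in the frame of reject_bin between -0.042 and 0.042 m and z of valve_2 in the frame of reject_bin below 0.012 m and angle between valve_2's own z axis and vertical below 0.1 rad)) and ((horizontal distance between valve_3 and stand_3 below 0.006 m and angle between the x axis of valve_3 and the x axis of stand_3, either way round below 0.06 rad and z of valve_3 in the frame of stand_3 below 0.015 m and angle between valve_3's own z axis and vertical below 0.1 rad and distance between worn_pin_c0 and grip_3 above 0.045 m) or (distance between worn_pin_c0 and grip_3 below 0.045 m and x of valve_3 in the frame of reject_bin between -0.035 and 0.035 m and y of valve_3 in the frame of reject_bin between -0.042 and 0.042 m and z of valve_3 in the frame of reject_bin below 0.012 m and angle between valve_3's own z axis and vertical below 0.1 rad))); the robot touches nothing.
It fails at once if a handle is forced so far that the ball turns in its seat by more than about 0.07 rad (handle of a sound valve beyond 0.17 rad, of the worn one beyond 0.32 rad) (((value of joint handle_1 above 0.32 rad or value of joint handle_1 below -0.32 rad) or ((value of joint handle_1 above 0.17 rad or value of joint handle_1 below -0.17 rad) and distance between worn_pin_c0 and grip_1 above 0.045 m)) or ((value of joint handle_2 above 0.32 rad or value of joint handle_2 below -0.32 rad) or ((value of joint handle_2 above 0.17 rad or value of joint handle_2 below -0.17 rad) and distance between worn_pin_c0 and grip_2 above 0.045 m)) or ((value of joint handle_3 above 0.32 rad or value of joint handle_3 below -0.32 rad) or ((value of joint handle_3 above 0.17 rad or value of joint handle_3 below -0.17 rad) and distance between worn_pin_c0 and grip_3 above 0.045 m))).
It fails at once if a valve is dropped or banged into the bin (over 60 N) (contact force between any of valve_1, valve_2, valve_3 and reject_bin above 60 N).
It fails at once if a valve is tipped over (angle between any of valve_1, valve_2, valve_3's own z axis and vertical above 0.6 rad).
It fails at once if a bystander is shifted by more than 30 mm (distance of any of tee, elbow, union_nut, tape_roll, screwdriver, nutrient, seed_jar from where it was at the start of the episode above 0.03 m).
It also fails if it takes over 69 s, if anything falls off the work surface, if the arm or the gripper's body presses on something with over 40 N, if the wrist force passes 120 N, or if a joint passes its speed limit or range.

## Working session

There is one attempt and no reset: what is moved stays moved. The work goes in short steps, Python scripts to look and compute and a tool call to move; the robot and the scene stay as the last step left them, time stands still between calls to the robot, and variables do not carry over. Pictures are saved under pics/ and viewed, at most 10 in all, crops included, and the job is handed in when it is done.

Besides the shell and the picture viewer there is one more tool, called after "Request:" in YAML: its name, and indented under it one key for each argument. drive_tool: Moves the arm, as the interface text tells. Its arguments: {"type":"object","properties":{"rows":{"type":"array"}},"required":["rows"]}

```bash
mkdir -p pics; cat > h.py <<'E'
import numpy as np,cv2
from station import state,viewer,workorder
from scipy.spatial.transform import Rotation as Ro
def cloud(n):
    im,d=viewer.snapshot(n);c=viewer.camera_info(n)
    v,u=np.mgrid[:480,:640]
    P=np.stack([(u-c['cx'])/c['fx']*d,(v-c['cy'])/c['fy']*d,d],-1)
    X=(P-np.array(c['t']))@np.array(c['R'])
    X[d==0]=np.nan
    return im,X
E
python3 - <<'E'
from h import *
ims=[]
for n in('scene','side'):
    im,X=cloud(n);cv2.imwrite(f'pics/{n}.png',im);np.savez(f'{n}.npz',im=im,X=X)
    hsv=cv2.cvtColor(im,cv2.COLOR_BGR2HSV)
    for nm,lo,hi in(('blue',(95,100,40),(130,255,255)),('yel',(20,100,80),(35,255,255))):
        m=cv2.inRange(hsv,lo,hi);k,l,s,ce=cv2.connectedComponentsWithStats(m)
        for i in range(1,k):
            if s[i,4]>60:
                p=X[l==i];print(n,nm,s[i].tolist(),np.nanmedian(p,0).round(3),np.nanpercentile(p,2,axis=0).round(3),np.nanpercentile(p,98,axis=0).round(3))
s=state();print({k:np.round(v,3).tolist() for k,v in s.items()})
c=viewer.camera_info('wrist');print(c)
E
```

```text
scene blue [109, 31, 9, 18, 83] [-0.434 -1.279 -0.411] [-0.459 -1.297 -0.45 ] [-0.418 -1.268 -0.376]
scene blue [79, 96, 34, 45, 949] [ 0.436 -0.591  0.09 ] [ 0.389 -0.632  0.057] [ 0.465 -0.543  0.1  ]
scene blue [175, 196, 40, 31, 773] [ 0.603 -0.235  0.094] [ 0.591 -0.275  0.065] [ 0.622 -0.2    0.111]
scene blue [253, 216, 41, 33, 822] [ 0.594 -0.07   0.094] [ 0.582 -0.111  0.065] [ 0.613 -0.034  0.111]
scene blue [417, 255, 46, 33, 939] [0.563 0.246 0.095] [0.55  0.208 0.066] [0.582 0.282 0.111]
scene yel [301, 182, 26, 24, 462] [ 0.403 -0.064  0.013] [ 0.363 -0.093 -0.003] [ 0.43  -0.039  0.018]
scene yel [587, 207, 53, 134, 5737] [0.475 0.542 0.119] [0.322 0.505 0.106] [0.585 0.581 0.122]
scene yel [306, 216, 97, 93, 1386] [0.575 0.09  0.05 ] [ 0.438  0.011 -0.003] [0.658 0.157 0.054]
side blue [287, 153, 20, 30, 373] [0.551 0.226 0.084] [0.533 0.202 0.063] [0.574 0.279 0.111]
side blue [319, 220, 29, 43, 764] [ 0.582 -0.086  0.081] [ 0.562 -0.118  0.004] [0.622 0.122 0.11 ]
side blue [343, 275, 31, 49, 951] [ 0.59  -0.253  0.091] [ 0.572 -0.284  0.064] [ 0.616 -0.205  0.11 ]

[... 517 characters left out ...]
02], 'joint_torque': [0.003, -40.281, -25.264, 0.07, 0.034, -0.0], 'eef_pos': [0.118, 0.511, 0.238], 'ee_rot': [-3.14, -0.0, 2.915], 'force': [0.165, -0.133, 0.13], 'moment': [-0.049, 0.016, 0.02], 'finger_force': 0.0, 'finger_gap': 0.997}
{'fx': 371.64829954431775, 'fy': 371.64829954431775, 'cx': 321.20113161610385, 'cy': 234.89018217892976, 'T_tool_cam': array([[ 1.16928336e-03, -9.50684264e-01, -3.10158126e-01,
         8.07800845e-02],
       [ 9.99998950e-01,  8.46025488e-04,  1.17675141e-03,
        -6.60871755e-04],
       [-8.56317364e-04, -3.10159176e-01,  9.50684255e-01,
        -1.45916770e-01],
       [ 0.00000000e+00,  0.00000000e+00,  0.00000000e+00,
         1.00000000e+00]])}
```

View pics/scene.png

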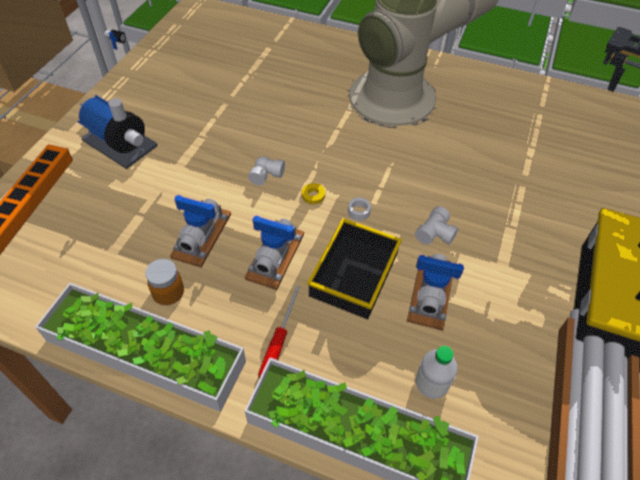

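```bash
python3 - <<'E'
from h import *
for n in('scene','side'):
    z=np.load(n+'.npz');im,X=z['im'],z['X'];hsv=cv2.cvtColor(im,cv2.COLOR_BGR2HSV)
    b=cv2.inRange(hsv,(95,100,40),(130,255,255))>0
    for y0 in(-.24,-.075,.245):
        q=b&(abs(X[...,1]-y0)<.06)&(abs(X[...,0]-.58)<.06)&(X[...,2]>.094)&(X[...,2]<.106)
        p=X[q][:,:2];r=cv2.minAreaRect(p.astype(np.float32)*1000)
        t=b&(abs(X[...,1]-y0)<.06)&(abs(X[...,0]-.58)<.06)&(X[...,2]>.106)
        for P in(X[q],X[t]):
          if len(P)>10:
            xy=P[:,:2];w,v=np.linalg.eigh(np.cov(xy.T));a=v[:,1]*np.sign(v[1,1])
            r=cv2.minAreaRect(xy.astype(np.float32)*1000)
            print(n,y0,len(P),xy.mean(0).round(4),'z',np.median(P[:,2]).round(4),'dir',a.round(3),np.array(r[0]).round(1),np.round(r[1],1),round(r[2],1))
    m=(cv2.inRange(hsv,(18,90,70),(38,255,255))>0)&(abs(X[...,2]-.051)<.006)&(X[...,0]>.42)&(X[...,1]>-.02)&(X[...,1]<.2)
    r=cv2.minAreaRect((X[m][:,:2]*1000).astype(np.float32));print(n,'bin',np.round(r[0],1),np.round(r[1],1),round(r[2],1),cv2.boxPoints(r).round(0).tolist(),np.median(X[m][:,2]))
E
```

```text
scene -0.24 147 [ 0.6024 -0.2349] z 0.1003 dir [-0.075  0.997] [ 597.5 -238.8] [16.7 80.9] 3.3
scene -0.24 230 [ 0.598  -0.2391] z 0.1086 dir [-0.047  0.999] [ 598.3 -239.6] [17.8 83.5] 4.7
scene -0.075 151 [ 0.5938 -0.0708] z 0.1002 dir [-0.036  0.999] [590.4 -74.3] [14.5 83.3] 1.1
scene -0.075 259 [ 0.5891 -0.0734] z 0.1088 dir [-0.009  1.   ] [588.8 -74.1] [17.3 83.4] 1.7
scene 0.245 194 [0.5631 0.2447] z 0.1 dir [-0.096  0.995] [560.7 244.9] [11.6 79.5] 6.1
scene 0.245 289 [0.5578 0.2456] z 0.109 dir [-0.09   0.996] [557.2 245.3] [16.9 80. ] 3.7
scene bin [570.   90.2] [130.9 179.6] 87.5 [[477.0, 29.0], [657.0, 21.0], [663.0, 152.0], [483.0, 160.0]] 0.0505346025568213
side -0.24 133 [ 0.5917 -0.2598] z 0.1005 dir [-0.146  0.989] [ 589.  -247.3] [14.9 75.8] 14.0
side -0.24 307 [ 0.5946 -0.2444] z 0.1089 dir [-0.048  0.999] [ 594.9 -241.7] [15.4 85.9] 2.9
side -0.075 82 [ 0.583  -0.0964] z 0.1002 dir [-0.09   0.996] [584.9 -80.6] [80.3 16.9] 89.4
side -0.075 201 [ 0.5852 -0.0785] z 0.1089 dir [-0.021  1.   ] [585.5 -75.8] [14.9 85.3] 1.0
side 0.245 60 [0.5531 0.2217] z 0.1002 dir [-0.2   0.98] [552.7 238.8] [15.6 78.4] 9.2
side 0.245 89 [0.5536 0.2411] z 0.1089 dir [-0.081  0.997] [553.5 243.3] [13.2 84.9] 5.0
side bin [567.8  90.3] [136.5 175.6] 87.8 [[477.0, 25.0], [653.0, 19.0], [658.0, 155.0], [483.0, 162.0]] 0.05028328749092604
```

The scene picture shows the valves at about (197,225), (272,248) and (433,285). The bin is at (355,265), between the second and third, and the jar and bottle lie beyond the saddles. I'll move above the nearest valve (y≈0.245) and refine its position with the wrist camera.

```bash
cat >> h.py <<'E'
def go(x,y,z,yaw,s=None):
    "shift and turn, tool axes, from the present pose to a tool-down pose"
    s=s or state();R=Ro.from_euler('xyz',s['ee_rot'])
    d=R.inv().apply(np.array([x,y,z])-s['eef_pos']);w=(R.inv()*Ro.from_euler('xyz',[np.pi,0,yaw])).as_rotvec()
    print('go',d.round(4).tolist(),w.round(4).tolist())
def wrist(save=None):
    "bar top rectangles seen by the wrist camera, rays cast onto z=.11"
    s=state();im,_=viewer.snapshot('wrist');c=viewer.camera_info('wrist');T=np.array(c['T_tool_cam'])
    if save:cv2.imwrite(f'pics/{save}.png',im)
    R=Ro.from_euler('xyz',s['ee_rot']).as_matrix()
    def cast(uv,h):
        p=(np.asarray(uv,float)-[c['cx'],c['cy']])/c['fx'];th=np.linalg.norm(p,axis=1,keepdims=True)
        r=np.hstack([p/np.maximum(th,1e-9)*np.sin(th),np.cos(th)])@(R@T[:3,:3]).T
        o=R@T[:3,3]+s['eef_pos'];return (o+r*((h-o[2])/r[:,2:]))[:,:2]
    return im,cast,s
E
python3 -c "
from h import *
go(.556,.245,.20,1.571+.07)"
```

```text
go [-0.4867, -0.161, 0.0383] [-0.0011, 0.0005, 1.2738]
```

Request:
drive_tool:
  rows:
    - [[-0.487,-0.161,0.038],[0,0,1.274],1]
    - [[-0.487,-0.161,0.038],[0,0,1.274],1]
    - [[-0.487,-0.161,0.038],[0,0,1.274],1]
    - [[-0.487,-0.161,0.038],[0,0,1.274],1]
    - [[-0.487,-0.161,0.038],[0,0,1.274],1]
    - [[-0.487,-0.161,0.038],[0,0,1.274],1]
    - [[-0.487,-0.161,0.038],[0,0,1.274],1]
    - [[-0.487,-0.161,0.038],[0,0,1.274],1]

```text
time: 0.9
eef_pos: [0.4604, 0.3029, 0.2088]
ee_rot: [-3.141, 0.0, 1.708]
force: [0.2, -0.4, 1.0]
finger_gap: 1.001
finger_force: 0.0
```

```bash
python3 -c "
from h import *
go(.556,.245,.20,1.571+.07)"
```

```text
go [-0.0705, 0.0868, 0.0088] [-0.0005, 0.0, 0.0674]
```

Request:
drive_tool:
  rows:
    - [[-0.07,0.087,0.009],[0,0,0.067],1]
    - [[-0.07,0.087,0.009],[0,0,0.067],1]
    - [[-0.07,0.087,0.009],[0,0,0.067],1]
    - [[-0.07,0.087,0.009],[0,0,0.067],1]
    - [[-0.07,0.087,0.009],[0,0,0.067],1]

```text
time: 1.4
eef_pos: [0.5541, 0.2483, 0.2001]
ee_rot: [-3.141, -0.0, 1.649]
force: [-0.5, -0.1, 0.9]
finger_gap: 0.999
finger_force: 0.0
```

```bash
cat >> h.py <<'E'
def bar(save=None):
    im,cast,s=wrist(save)
    b=cv2.inRange(cv2.cvtColor(im,cv2.COLOR_BGR2HSV),(95,100,40),(130,255,255))
    v,u=np.nonzero(b);uv=np.c_[u,v];xy=cast(uv,.11)
    n=np.linalg.norm(xy-s['eef_pos'][:2],axis=1)<.06
    V=im[...,2:].astype(int)
    return im,cast,s,uv[n],xy[n]
E
python3 - <<'E'
from h import *
im,cast,s,uv,xy=bar('w1');print(s['eef_pos'],s['ee_rot'],len(uv),uv.min(0),uv.max(0),im[uv[:,1],uv[:,0]].mean(0))
r=cv2.minAreaRect((xy*1000).astype(np.float32));print(r)
E
```

```text
[0.5541421  0.24833779 0.20005935] [-3.14073873e+00 -1.86180170e-04  1.64852517e+00] 4683 [290 177] [356 300] [147.250694    79.51121076  46.81507581]
((552.7974853515625, 247.44615173339844), (84.02938079833984, 44.76798629760742), 75.95467376708984)
```

View pics/w1.png

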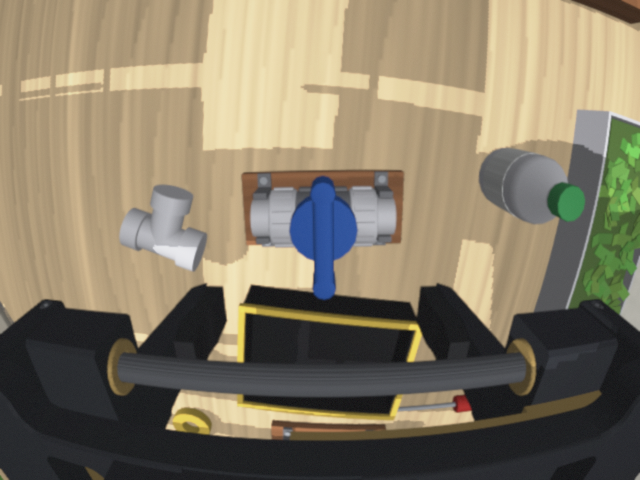

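The wrist view shows the bar from (322,178) to (324,299), its round skirt centred at about (323,228), and the board from (245,172) to (403,243). I'll fit the bar's centreline from the rows outside the skirt.

```bash
cat >> h.py <<'E'
def fit(save=None):
    im,cast,s,uv,xy=bar(save)
    L=[]
    for r in np.unique(uv[:,1]):
        c=uv[uv[:,1]==r,0]
        if np.ptp(c)<27: L.append([(c.min()+c.max())/2,r])
    L=np.array(L);L=L[4:-4];p=cast(L,.11)
    d=np.polyfit(p[:,1],p[:,0],1)
    e=cast([[323,uv[:,1].min()],[323,uv[:,1].max()]],.11)
    y=(e[0,1]+e[1,1])/2
    out=(np.polyval(d,y),y,-np.arctan(d[0]));print('bar x,y,yaw',np.round(out,4),'length',abs(e[0,1]-e[1,1]).round(4),'resid',np.std(p[:,0]-np.polyval(d,p[:,1])).round(4),len(L))
    # red-brown board, on z=.012
    return out
E
python3 - <<'E'
from h import *
s=state();o=fit();go(o[0],o[1],.12,np.pi/2+o[2])
E
```

```text
bar x,y,yaw [0.5554 0.247  0.0917] length 0.0878 resid 0.0002 54
go [-0.0019, 0.0013, 0.0806] [0.0, -0.0002, -0.013]
```

```bash
python3 - <<'E'
from h import *
go(.5556,.2455,.085,np.pi/2+.09)
s=state();print(s['eef_pos'],s['ee_rot'],s['moment'])
E
```

```text
go [-0.0034, 0.0014, 0.1156] [0.0, -0.0002, -0.0112]
[0.55394057 0.2487547  0.20055774] [ 3.14157957e+00 -1.82498069e-04  1.64956339e+00] [-0.06899201  0.11103705  0.00819992]
```

Request:
drive_tool:
  rows:
    - [[-0.003,0.0015,0.04],[0,0,-0.011],0.5]
    - [[-0.003,0.0015,0.075],[0,0,-0.011],0.5]
    - [[-0.003,0.0015,0.1],[0,0,-0.011],0.5]
    - [[-0.003,0.0015,0.115],[0,0,-0.011],0.5]
    - [[-0.003,0.0015,0.115],[0,0,-0.011],0.5]
    - [[-0.003,0.0015,0.115],[0,0,-0.011],0.5]

```text
time: 2.1
eef_pos: [0.5566, 0.2455, 0.0862]
ee_rot: [3.141, -0.0, 1.66]
force: [-0.4, 0.4, -0.0]
finger_gap: 0.506
finger_force: 0.0
```

```bash
python3 - <<'E'
from h import *
go(.5556,.2455,.085,np.pi/2+.09)
fit('w2')
s=state();print(s['eef_pos'],s['ee_rot'],s['force'],s['moment'])
E
```

```text
go [0.0001, -0.001, 0.0012] [0.001, -0.0002, -0.0008]
bar x,y,yaw [0.5552 0.2488 0.0864] length 0.0903 resid 0.0001 3
[0.55695934 0.2454108  0.08661246] [ 3.13962252e+00 -2.93347357e-04  1.65975849e+00] [-0.32343503 -0.1800727   0.2187582 ] [-0.08964294  0.07722312  0.03453553]
```

View pics/w2.png

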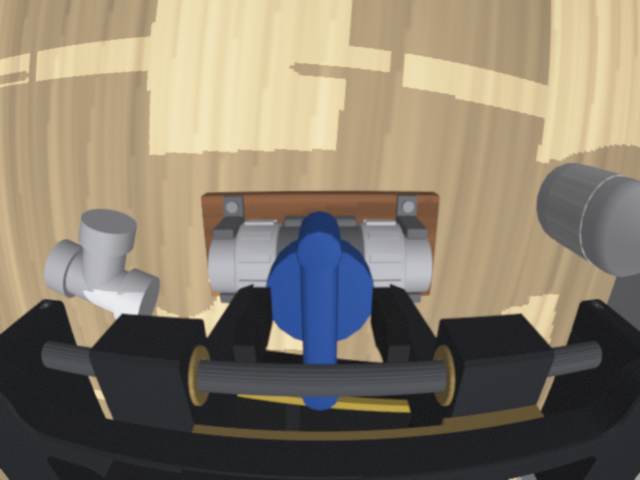

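The fingers straddle the bar evenly at (245,330) and (395,330), with the bar at column 320. I'll nudge 1 mm and close.

Request:
drive_tool:
  rows:
    - [[0,-0.0012,0.001],[0,0,0],0.3]
    - [[0,-0.0012,0.001],[0,0,0],0]
    - [[0,-0.0012,0.001],[0,0,0],0]
    - [[0,-0.0012,0.001],[0,0,0],0]
    - [[0,-0.0012,0.001],[0,0,0],0]
    - [[0,-0.0012,0.001],[0,0,0],0]

```text
time: 2.75
eef_pos: [0.5558, 0.2446, 0.0844]
ee_rot: [3.141, -0.0, 1.659]
force: [-0.3, 0.2, 1.6]
finger_gap: 0.158
finger_force: 30.0
```

```bash
python3 - <<'E'
from h import *
s=state();print({k:np.round(s[k],4).tolist() for k in('eef_pos','ee_rot','force','moment','finger_gap','finger_force','qpos')})
E
```

```text
{'eef_pos': [0.5558, 0.2446, 0.0844], 'ee_rot': [3.1411, -0.0001, 1.6587], 'force': [-0.2512, 0.16, 1.619], 'moment': [-0.0555, 0.0727, -0.0164], 'finger_gap': 0.1582, 'finger_force': 30.0003, 'qpos': [0.2219, 0.6421, 1.4157, -0.0, 1.0833, 0.134]}
```

Request:
drive_tool:
  rows:
    - [[0,0,0],[0,0,-0.03],0]
    - [[0,0,0],[0,0,-0.06],0]
    - [[0,0,0],[0,0,-0.09],0]
    - [[0,0,0],[0,0,-0.09],0]
    - [[0,0,0],[0,0,-0.09],0]
    - [[0,0,0],[0,0,-0.09],0]

```text
time: 3.35
eef_pos: [0.5558, 0.2446, 0.0844]
ee_rot: [3.141, 0.0, 1.749]
force: [1.7, 0.1, 3.8]
finger_gap: 0.156
finger_force: 30.0
```

```bash
cat >> h.py <<'E'
def st():
    s=state();print({k:np.round(s[k],4).tolist() for k in('time','eef_pos','ee_rot','force','moment','finger_gap')})
E
python3 -c "from h import *;st()"
```

```text
{'time': 3.35, 'eef_pos': [0.5558, 0.2446, 0.0844], 'ee_rot': [3.141, 0.0, 1.7486], 'force': [1.6711, 0.1375, 3.803], 'moment': [-0.0269, -0.0911, 0.0222], 'finger_gap': 0.1564}
```

Request:
drive_tool:
  rows:
    - [[0,0,0],[0,0,0.04],0]
    - [[0,0,0],[0,0,0.08],0]
    - [[0,0,0],[0,0,0.12],0]
    - [[0,0,0],[0,0,0.16],0]
    - [[0,0,0],[0,0,0.18],0]
    - [[0,0,0],[0,0,0.18],0]
    - [[0,0,0],[0,0,0.18],0]

```text
time: 4.05
eef_pos: [0.5557, 0.2446, 0.0844]
ee_rot: [3.141, -0.0, 1.569]
force: [0.4, 0.3, 5.8]
finger_gap: 0.155
finger_force: 30.0
```

```bash
python3 -c "from h import *;st()"
```

```text
{'time': 4.05, 'eef_pos': [0.5557, 0.2446, 0.0844], 'ee_rot': [3.1413, -0.0, 1.5692], 'force': [0.3638, 0.2508, 5.8024], 'moment': [-0.0758, 0.1078, 0.0404], 'finger_gap': 0.1554}
```

Request:
drive_tool:
  rows:
    - [[0,0,0],[0,0,-0.05],0]
    - [[0,0,0],[0,0,-0.1],0]
    - [[0,0,0],[0,0,-0.15],0]
    - [[0,0,0],[0,0,-0.19],0]
    - [[0,0,0],[0,0,-0.2],0]
    - [[0,0,0],[0,0,-0.2],0]
    - [[0,0,0],[0,0,-0.2],0]

```text
time: 4.75
eef_pos: [0.5558, 0.2446, 0.0844]
ee_rot: [3.141, 0.0, 1.768]
force: [1.9, 0.5, 4.6]
finger_gap: 0.155
finger_force: 30.0
```

```bash
python3 - <<'E'
from h import *
st();M=[]
for i in range(4): viewer.snapshot('wrist'); s=state(); M.append([s['moment'][2],s['joint_torque'][5]])
print(np.round(M,3).tolist())
fit('w3')
E
```

```text
{'time': 4.75, 'eef_pos': [0.5558, 0.2446, 0.0844], 'ee_rot': [3.141, 0.0, 1.7681], 'force': [1.8684, 0.4756, 4.5743], 'moment': [-0.1229, -0.1107, -0.0589], 'finger_gap': 0.1545}
[[-0.052, -0.01], [-0.065, -0.009], [-0.004, -0.008], [-0.041, -0.008]]
bar x,y,yaw [0.5546 0.2486 0.1948] length 0.0891 resid 0.0002 4
```

View pics/w3.png

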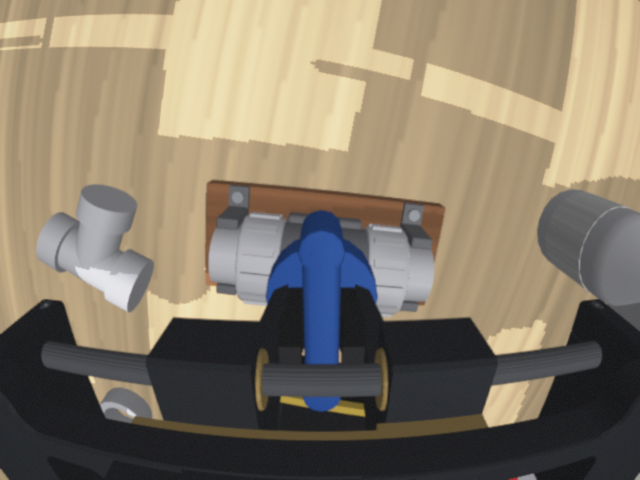

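The bar has turned with the gripper while the board stays put. The moment is only about 0.04 N·m, and joint 6 torque about 0.009, where a sound valve would give about 0.2. This is the loose valve, and it has been rocked counter-clockwise, clockwise and counter-clockwise. I'll centre it and lift.

Request:
drive_tool:
  rows:
    - [[0,0,0],[0,0,0.04],0]
    - [[0,0,0],[0,0,0.08],0]
    - [[0,0,0],[0,0,0.105],0]
    - [[0,0,0],[0,0,0.105],0]
    - [[0,0,-0.01],[0,0,0.105],0]
    - [[0,0,-0.02],[0,0,0.105],0]
    - [[0,0,-0.03],[0,0,0.105],0]
    - [[0,0,-0.04],[0,0,0.105],0]

```text
time: 5.8
eef_pos: [0.5555, 0.2446, 0.1249]
ee_rot: [-3.141, 0.0, 1.664]
force: [-1.0, -0.0, -3.6]
finger_gap: 0.154
finger_force: 30.0
```

Request:
drive_tool:
  rows:
    - [[0,0,-0.015],[0,0,0],0]
    - [[0,0,-0.03],[0,0,0],0]
    - [[0,0,-0.045],[0,0,0],0]
    - [[0,0,-0.06],[0,0,0],0]
    - [[0,0,-0.06],[0,0,0],0]

```text
time: 6.3
eef_pos: [0.5563, 0.2448, 0.1866]
ee_rot: [3.138, -0.001, 1.664]
force: [0.7, -0.3, -3.8]
finger_gap: 0.154
finger_force: 30.0
```

```bash
python3 - <<'E'
from h import *
st();go(.569,.0903,.184,np.pi/2-.042)
im,X=cloud('scene')
cv2.imwrite('pics/s2.png',im[150:400,150:520])
E
```

```text
{'time': 6.3, 'eef_pos': [0.5563, 0.2448, 0.1866], 'ee_rot': [3.1377, -0.0006, 1.6638], 'force': [0.6843, -0.2677, -3.7544], 'moment': [-0.0778, 0.0231, 0.0147], 'finger_gap': 0.1542}
go [-0.155, -0.0017, 0.0025] [0.0038, -0.0008, 0.135]
```

View pics/s2.png

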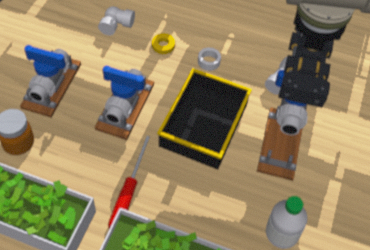

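The crop shows the valve hanging upright above its emptied saddle at (290,120), with the bin clear at (205,117). The weight of 3.8 N fits a 0.3–0.4 kg valve. I'll move over the bin.

Request:
drive_tool:
  rows:
    - [[-0.025,0,0],[0,0,0.025],0]
    - [[-0.055,0,0],[0,0,0.05],0]
    - [[-0.085,-0.001,0],[0,0,0.08],0]
    - [[-0.115,-0.001,0],[0,0,0.11],0]
    - [[-0.14,-0.002,0],[0,0,0.135],0]
    - [[-0.155,-0.002,0],[0,0,0.135],0]
    - [[-0.155,-0.002,0],[0,0,0.135],0]
    - [[-0.155,-0.002,0],[0,0,0.135],0]

```text
time: 7.15
eef_pos: [0.5679, 0.0907, 0.1838]
ee_rot: [-3.141, -0.0, 1.529]
force: [0.3, -0.2, -3.4]
finger_gap: 0.156
finger_force: 30.0
```

```bash
python3 - <<'E'
from h import *
st()
im,cast,s=wrist('w4')
h=cv2.inRange(cv2.cvtColor(im,cv2.COLOR_BGR2HSV),(18,90,70),(38,255,255))
v,u=np.nonzero(h);xy=cast(np.c_[u,v],.052);n=np.linalg.norm(xy-[.569,.09],axis=1)<.13
q=xy[n];print(len(q),q.min(0),q.max(0),cv2.minAreaRect((q*1000).astype(np.float32)))
E
```

```text
{'time': 7.15, 'eef_pos': [0.5679, 0.0907, 0.1838], 'ee_rot': [-3.1409, -0.0004, 1.5293], 'force': [0.3499, -0.1917, -3.3673], 'moment': [-0.1059, 0.0748, 0.0222], 'finger_gap': 0.1559}
4188 [ 0.4782076  -0.03114902] [0.65968773 0.15926197] ((567.717529296875, 63.63072967529297), (184.85421752929688, 176.59776306152344), 87.30815887451172)
```

View pics/w4.png

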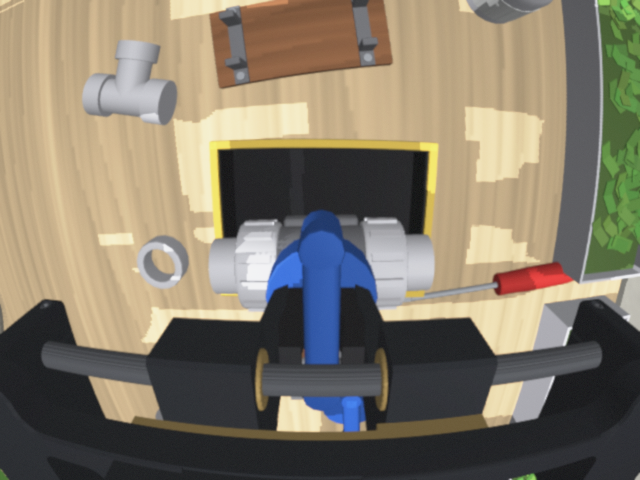

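The valve is parallel to the bin. It spans columns 210–432 and the rim spans 211–438. I'll lower it, slowing near the floor.

Request:
drive_tool:
  rows:
    - [[0,0,0.02],[0,0,0],0]
    - [[0,0,0.04],[0,0,0],0]
    - [[0,0,0.06],[0,0,0],0]
    - [[0,0,0.075],[0,0,0],0]
    - [[0,0,0.088],[0,0,0],0]
    - [[0,0,0.095],[0,0,0],0]
    - [[0,0,0.098],[0,0,0],0]
    - [[0,0,0.1],[0,0,0],0]

```text
time: 8.0
eef_pos: [0.5683, 0.0903, 0.0844]
ee_rot: [3.141, -0.0, 1.529]
force: [0.5, -0.1, -3.5]
finger_gap: 0.153
finger_force: 30.0
```

Request:
drive_tool:
  rows:
    - [[0,0,0.001],[0,0,0],0]
    - [[0,0,0.002],[0,0,0],0]
    - [[0,0,0.003],[0,0,0],0]
    - [[0,0,0.004],[0,0,0],0]
    - [[0,0,0.005],[0,0,0],0]
    - [[0,0,0.005],[0,0,0],0]

```text
time: 8.6
eef_pos: [0.568, 0.0901, 0.079]
ee_rot: [-3.141, 0.0, 1.529]
force: [-0.0, 0.5, -3.7]
finger_gap: 0.158
finger_force: 30.0
```

Request:
drive_tool:
  rows:
    - [[0,0,0.0005],[0,0,0],0]
    - [[0,0,0.001],[0,0,0],0]
    - [[0,0,0.0015],[0,0,0],0]
    - [[0,0,0.0015],[0,0,0],0]

```text
time: 9.0
eef_pos: [0.568, 0.0901, 0.0776]
ee_rot: [-3.142, -0.0, 1.529]
force: [-0.4, -0.0, -3.4]
finger_gap: 0.156
finger_force: 30.0
```

Request:
drive_tool:
  rows:
    - [[0,0,0.0005],[0,0,0],0]
    - [[0,0,0.001],[0,0,0],0]
    - [[0,0,0.001],[0,0,0],0]

```text
time: 9.3
eef_pos: [0.5682, 0.0901, 0.0774]
ee_rot: [3.141, 0.0, 1.529]
force: [-2.1, 0.5, 5.7]
finger_gap: 0.156
finger_force: 30.0
```

Touchdown at +5.7 N. I'll open part-way and withdraw straight up.

Request:
drive_tool:
  rows:
    - [[0,0,0],[0,0,0],0.3]
    - [[0,0,0],[0,0,0],0.5]
    - [[0,0,0],[0,0,0],0.5]
    - [[0,0,0],[0,0,0],0.5]
    - [[0,0,-0.02],[0,0,0],0.5]
    - [[0,0,-0.05],[0,0,0],0.5]
    - [[0,0,-0.09],[0,0,0],0.5]
    - [[0,0,-0.13],[0,0,0],0.5]

```text
time: 10.1
eef_pos: [0.5678, 0.0901, 0.208]
ee_rot: [-3.141, -0.0, 1.529]
force: [0.5, 0.3, -0.4]
finger_gap: 0.501
finger_force: 0.0
```

Request:
drive_tool:
  rows:
    - [[0,0,-0.04],[0,0,0],0.5]
    - [[-0.03,0,-0.06],[0,0,0],0.5]
    - [[-0.06,0,-0.06],[0,0,0],0.5]
    - [[-0.06,0,-0.06],[0,0,0],0.5]
    - [[-0.06,0,-0.06],[0,0,0],0.5]
    - [[-0.06,0,-0.06],[0,0,0],0.5]

```text
time: 10.7
eef_pos: [0.5654, 0.0309, 0.2663]
ee_rot: [-3.141, -0.0, 1.529]
force: [-0.7, 0.5, 0.5]
finger_gap: 0.506
finger_force: 0.0
```

```bash
python3 - <<'E'
from h import *
st();im,_=viewer.snapshot('wrist');b,X=cloud('side')
q=(cv2.inRange(cv2.cvtColor(b,cv2.COLOR_BGR2HSV),(95,100,40),(130,255,255))>0)&(abs(X[...,1]-.09)<.06)&(abs(X[...,0]-.57)<.06)&(X[...,2]>.08);print(X[q].mean(0),np.percentile(X[q][:,2],95))
cv2.imwrite('pics/f.png',cv2.resize(np.hstack([im,b]),(800,300)))
E
```

```text
{'time': 10.7, 'eef_pos': [0.5654, 0.0309, 0.2663], 'ee_rot': [-3.1409, -0.0003, 1.5294], 'force': [-0.6859, 0.4782, 0.515], 'moment': [-0.0975, 0.0763, -0.0338], 'finger_gap': 0.5061}
[0.56547815 0.07561927 0.09735738] 0.10362359532792981
```

View pics/f.png

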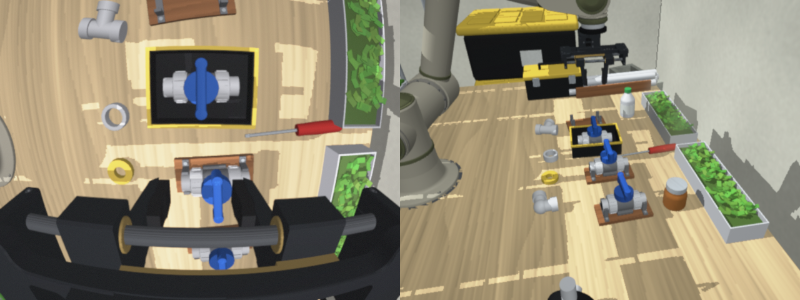

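The valve stands upright in the bin at (200,88), with its top at z 0.103, which matches its foot being on the floor. The sound valves and the bystanders are undisturbed.

```bash
python3 -c "
from h import *
print(workorder.close_job())"
```

```text
the job is handed in; nothing more can be done
None
```

The loose valve, the one nearest y = +0.245 m, was rocked counter-clockwise, clockwise and counter-clockwise and set upright in the bin, and the job is handed in with no verdict returned; I did not rock the other two, since this one moved almost without resistance.

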